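# Unlock the hand scanner and hold it aimed at a bin label

### The arm

A 7-joint arm with a two-finger parallel gripper is mounted at the origin on the work surface. World frame = base frame: x ahead of the robot, y to its left, z up, the work surface at z = 0. Lengths are in mm, angles in degrees, forces in N, time in s.
With the tool pointing down it reaches from about 425 to 875 mm from the base axis. Payload 4.7 kg.
Tool frame: the origin (TCP) lies on the centre line of the jaws, within the pads' length; the fingertips stand 17 mm ahead of it and the grasp point (between the pads) lies 2 mm behind it; z points along the fingers, y is the line along which they close (so a half turn about z gives the same grasp; the last joint's range is limited). The gripper opens to 85 mm and grips with 20 to 120 N. Pads are 22 mm wide; open, the fingers measure 114 mm over their backs; the gripper's body (76 mm by 85 mm) begins 54 mm behind the grasp point. The pads swing forward as they close: fully open they stand 13 mm farther back than shut.
Start: joints at [70.537, 18.392, -4.016, 83.108, 1.295, 78.541, -3.26], TCP at [225.184, -609.767, 248.349] pointing down, gripper open.
Joint ranges: [-163.93, 163.93], [-17.29, 119.83], [-79.2, 71.16], [3.27, 140.29], [-89.18, 269.18], [5.43, 117.66], [-154.24, 154.24]. Speed limits (degrees/s): [147.25, 147.25, 180, 180, 180, 180, 180].

### API

Orientations are given as [roll, pitch, yaw] about the fixed x, y, z axes, in that order (R = Rz(yaw) Ry(pitch) Rx(roll)).
In Python, from plant import env gives the robot as it stands. The module is installed in compiled form; this text tells all that it offers.
- The arm moves only by the tool arm_command, never from a script. Its argument "moves" is one flat list of numbers, 6 for each row, row after row: the shift along the world's x, y, z each as a share of 40 cm, from -1 to 1, then the turn, a rotation vector about the world's x, y, z each as a share of 60 degrees, from -1 to 1. In form: [x, y, z, rx, ry, rz, x, y, z, rx, ry, rz, ...]. A call has 1 to 20 rows; each row is the pose to reach, as a shift and turn from the pose commanded when the call began; what a row does not reach only later rows make up. A row lasts 1/10 s, in which the tool goes at most 50 mm and 8.59 degrees, less where a joint would pass 70% of its speed; a pose out of reach is approached as far as the arm can. A call with a number of a shift or a turn outside -1 to 1 is refused whole. A call with a gripper value outside its range is refused whole. "fingers" is the opening, from -1 (shut) to 1 (fully open), set as the call begins (left out, the last holds). The fingers move at their own pace and stop on an object; "force" is the grip in N (left out, the last holds). Time passes only in rows, so rows that repeat a pose let the fingers close. It gives the time, the measured TCP pose, the force, the opening and the grip force at its end, in the units of the state.
- env.observe(): the state, without advancing time (a new reading comes with each control period).
- env.capture(name): name is "scene" or "top" or "wrist"; returns a dict with "frame" (400x640x3 uint8, red, green, blue), "vfov" (degrees; the focal length in pixels is half the picture's height over the tangent of half this angle, whatever the lens; pixels are square), "cx", "cy" (the principal point, pixels), "position" and "orientation" of the camera in the world. Camera axes: x right, y down, z forward; pixel columns grow to the right and rows downward; lengths in mm; the calibration is good to about 2 mm. A picture is of the moment at which its call begins. There is no depth.
- env.finish_job(): hands the job in; it is judged then, once.
The state is a dict: "t": time; "joint_positions": joint angles; "qvel": joint speeds; "joint_torque": joint torques, N m; "tcp_pos": TCP position; "ee_rot": TCP orientation; "contact_force": force on the tool from outside, world axes, zero at the start; "torque": the same for the moment, N m; "finger_gap": opening from 0.0 (shut) to 1.0 (fully open); "grip_force": force on a finger pad.
Only numpy, scipy, OpenCV 4.12 (cv2) and the standard library are available. Lean on these libraries where they do the work, as an engineer would, in place of code of your own. Each camera call takes 0.05 s, during which the arm holds its last target. There are 200 camera calls.

### The job

The hand scanner is locked in its charging dock: swing the dock's lock lever into the middle notch, the one marked by a steel pin, and leave it there. Then draw the scanner up out of its pocket, tip it over and hold it in the air with its window aimed squarely at the middle of the sloped label on the wider of the two bins, about 8 cm from the label. Finish still holding it steady there, with the other loose things left where they are.

Things in the scene. Friction and masses are not known exactly. Their poses are not given: they have to be found in the camera images.
- dock: Fixed light-grey block 165 x 215 x 90 mm standing on the table; origin on its underside directly below the pocket, z up. It reaches x -115..50 and y -45..170 mm from its origin. The pocket is 38 (x) x 32 (y) mm, open at the top, 60 mm deep (floor 30 mm above the table). The lock lever is on the top, on the +y side.
- lock_lever (a joint): Angle of the flat steel lock lever about its vertical pivot, rad, growing counter-clockwise from above, 0 to 1.3. Near 0 it is locked: the arm points along the dock's +y and a tongue on its other side lies over the scanner's collar. 0.8 is the middle notch (within 0.12 counts): tongue clear. 1.25 is the last notch. Friction (about 1.2 N at the knob) keeps it where it is left; notches do not click.
- lever_knob (a point): Middle of the free part of the lever's upright round black knob, 18 mm diameter; it stands 42 mm up from the lever arm and this point is its half-way height, 130 mm above the table; 85 mm from the pivot. Its frame turns with the lever.
- lever_pivot (a point): Fixed point on the lever's vertical pivot axis, at the top of the arm, 109 mm above the table, 50 mm from the pocket's middle along the dock's +y.
- notch (a point): Fixed point where lever_knob is when the lever is in the middle notch, which is marked by a small upright steel pin just outside the toothed quadrant on the dock.
- scanner: Pistol-grip hand scanner, about 0.24 kg, 134 mm tall; origin at the middle of the foot of its handle, x towards its window, z up the handle to the head. Handle 34 (x) x 28 (y) mm, stands upright 60 mm deep in the dock's pocket with 2 mm play, axes parallel to the dock's; a collar 40 x 42 mm sits 63 to 68 mm above the foot.
- scanner_head (a point): Point at mid-height and mid-width of the scanner's black head, on the handle's axis, 116 mm above the foot (146 mm above the table when docked). The head is a box 80 (x, from -35 to +45 mm of this point) x 40 (y) x 36 (z) mm, well gripped across its 40 mm width, above the handle; nearly all of the weight hangs within 40 mm of it. Axes as the scanner's.
- scanner_window (a point): Middle of the scanner's window on the front end of the head, 45 mm along x from scanner_head. It looks along its x axis.
- wide_bin: Fixed black open-fronted bin with white parts, 190 deep x 160 wide x 120 mm high; origin under its middle; its front looks to its -x. The wider one; the bins trade places.
- wide_bin_label: The wide bin's white bar-code label, 40 x 70 mm, on the sloped plate at its front; origin at the middle of its face, 80 mm above the table and 102 mm before the bin's middle; z is its outward normal (50 degrees above the horizontal, towards the robot's side), x up the slope, y along its long side.
- narrow_bin: Fixed black bin of the same shape, only 100 mm wide, with a label just alike; not the one to aim at.
- table: The trolley's dark top, its surface at z = 0.
- gland: Bystander: loose white plastic cable gland 40 mm across, 42 mm tall, standing; origin at its foot.
- tape_roll: Bystander: loose cardboard roll lying flat, 90 mm across, 25 mm high; origin under its middle.
- carton: Bystander: loose small carton 80 x 120 x 60 mm; origin under its middle.
Things that resemble listed ones, but are neither listed nor needed, are in the scene too. Of the things shaped like the scanner, the black one is meant. What is shaped like the narrow_bin but green is not meant.

How it is judged (in metres and radians):
On the way, in this order (a step that is already met when the one before it is completed fails the run):
1. lever in the marked middle notch while the scanner is still in its pocket (value of joint lock_lever between 0.68 and 0.92 rad and z of scanner_head in the frame of dock below 0.155 m), for 0.2 s.
2. scanner drawn clear of the pocket, held by the fingers, lever still in its notch (value of joint lock_lever between 0.68 and 0.92 rad and contact force between scanner and the fingers above 1.5 N and contact force between scanner and dock below 0.2 N and z of scanner_head in the frame of dock above 0.21 m), for 0.1 s.
At the end, for the whole second after the job is handed in: Lever within 0.12 rad of the marked notch; fingers hold the scanner, still, clear of dock, bins and table; window 50 to 115 mm off the wide bin's label, within 25 mm of its middle along each side, looking at it within 15 degrees of square (value of joint lock_lever between 0.68 and 0.92 rad and contact force between scanner and the fingers above 1.5 N and contact force between scanner and dock below 0.2 N and contact force between scanner and wide_bin below 0.2 N and contact force between scanner and narrow_bin below 0.2 N and contact force between scanner and table below 0.2 N and x of scanner_window in the frame of wide_bin_label between -0.025 and 0.025 m and y of scanner_window in the frame of wide_bin_label between -0.025 and 0.025 m and z of scanner_window in the frame of wide_bin_label between 0.05 and 0.115 m and z of scanner_head in the frame of wide_bin_label above 0.085 m and angle between the x axis of scanner_window and the z axis of wide_bin_label, either way round below 0.26 rad and height (world z) of scanner_head above 0.13 m and linear speed of scanner below 0.03 m/s); the arm keeps its last pose, push and grip.
It fails at once if a bystander (gland, tape roll or carton) is moved more than 30 mm (distance of any of gland, tape_roll, carton from where it was at the start of the episode above 0.03 m).
It also fails if it takes over 61 s, if anything falls off the work surface, if the arm or the gripper's body presses on something with over 40 N, if the wrist force passes 120 N, or if a joint passes its speed limit or range.

## Working session

There is one attempt and no reset: what is moved stays moved. The work goes in short steps, Python scripts to look and compute and a tool call to move; the robot and the scene stay as the last step left them, time stands still between calls to the robot, and variables do not carry over. Pictures are saved under pics/ and viewed, at most 10 in all, crops included, and the job is handed in when it is done.

Besides the shell and the picture viewer there is one more tool, called after ">>>" by a JSON object that holds its "fn" and its "kwargs". arm_command: Moves the arm, as the interface text tells. Its arguments: {"type":"object","properties":{"moves":{"type":"array","items":{"type":"number"}},"fingers":{"type":"number"},"force":{"type":"number"}},"required":["moves"]}

```bash
mkdir -p pics
cat > h.py <<'E'
import numpy as np, cv2, json
from plant import env
from scipy.spatial.transform import Rotation as R
def cap(n,f=None):
    c=env.capture(n)
    if f: cv2.imwrite('pics/'+f,c['frame'][:,:,::-1])
    return c
def rot(c):
    o=np.array(c['orientation'],float)
    return R.from_euler('xyz',o,degrees=True).as_matrix() if o.shape==(3,) else (o if o.shape==(3,3) else None)
def foc(c): return 200/np.tan(np.radians(c['vfov'])/2)
def ray(c,u,v):
    d=np.array([(u-c['cx'])/foc(c),(v-c['cy'])/foc(c),1.]); return np.array(c['position']),rot(c)@d
def onz(c,u,v,z):
    p,d=ray(c,u,v); return p+d*(z-p[2])/d[2]
def proj(c,P):
    q=rot(c).T@(np.array(P)-c['position']); return q[:2]/q[2]*foc(c)+[c['cx'],c['cy']]
def tri(c1,a,c2,b):
    p,d=ray(c1,*a);q,e=ray(c2,*b)
    s=np.linalg.lstsq(np.c_[d,-e],q-p,rcond=None)[0]; return (p+s[0]*d+q+s[1]*e)/2, np.linalg.norm(p+s[0]*d-q-s[1]*e)
E
python3 - <<'E'
from h import *
a=cap('scene','scene.png');b=cap('top','top.png')
for c in (a,b): print({k:c[k] for k in c if k!='frame'})
print(env.observe())
E
```

```text
{'vfov': 55.69952168520215, 'cx': 321.3728240297362, 'cy': 199.0695188915126, 'position': array([1448.99581552,  383.51101903,  712.99042019]), 'orientation': array([-122.48718106,   -0.62357926,  110.87928916])}
{'vfov': 51.862619383947035, 'cx': 323.03526792538247, 'cy': 198.497808323316, 'position': array([ 425.20268493,   31.55460657, 1372.65785347]), 'orientation': array([-1.74808773e+02, -8.24540335e-02, -8.83889270e+01])}
{'t': 0.1, 'joint_positions': array([70.53647359, 18.43447541, -4.01594521, 83.167527  ,  1.29608276,
       78.53959973, -3.26080096]), 'qvel': array([ 0.05066571, -0.15331451, -0.07770128, -0.09820794,  0.00929955,
        0.0974888 ,  0.05250316]), 'joint_torque': array([-1.28881243e-04, -4.94878757e+01, -3.84029020e-01, -3.15211058e+01,
        1.30366752e-02,  7.45152152e-03, -3.45104399e-05]), 'tcp_pos': array([ 225.00572905, -609.34391259,  247.34009108]), 'ee_rot': array([-1.79903689e+02,  6.30423881e-03,  2.02729254e+01]), 'contact_force': array([ 0.41988039,  0.22788728, -0.35018349]), 'torque': array([0.03074813, 0.03263829, 0.01614031]), 'grip_force': 0.0, 'finger_gap': 1.0027967095042498}
```

View pics/scene.png

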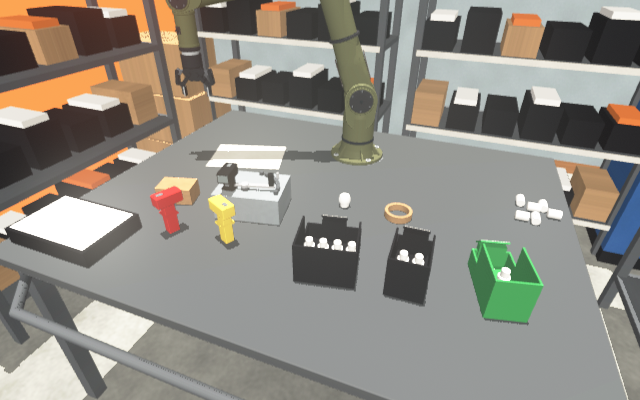

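View pics/top.png

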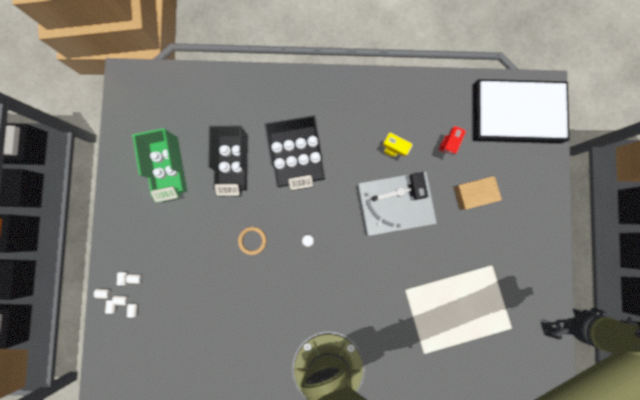

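Top view: the black scanner is in the dock at (418,184), with red (453,138) and yellow (397,145) look-alikes that are not meant. The wide bin is at (295,152) with its label at (300,183). The narrow bin is at (228,160) and the green one at (158,165). I choose the black scanner and the wide bin, and check them in one crop.

Run:
```python
import cv2,numpy as np
t=cv2.imread('pics/top.png');s=cv2.imread('pics/scene.png')
a=cv2.resize(t[165:240,350:445],(475,375),interpolation=cv2.INTER_CUBIC)
b=cv2.resize(s[155:230,205:300],(475,375)[:2],interpolation=cv2.INTER_CUBIC)
c=cv2.resize(t[110:195,260:330],(280,340),interpolation=cv2.INTER_CUBIC)
o=np.zeros((600,800,3),np.uint8)
a=cv2.resize(a,(500,395));o[:395,:500]=a; o[:340,510:790]=c
cv2.imwrite('pics/crop.png',o)
cv2.imwrite('pics/crop2.png',b)
```

```text
(no output)
```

View pics/crop.png

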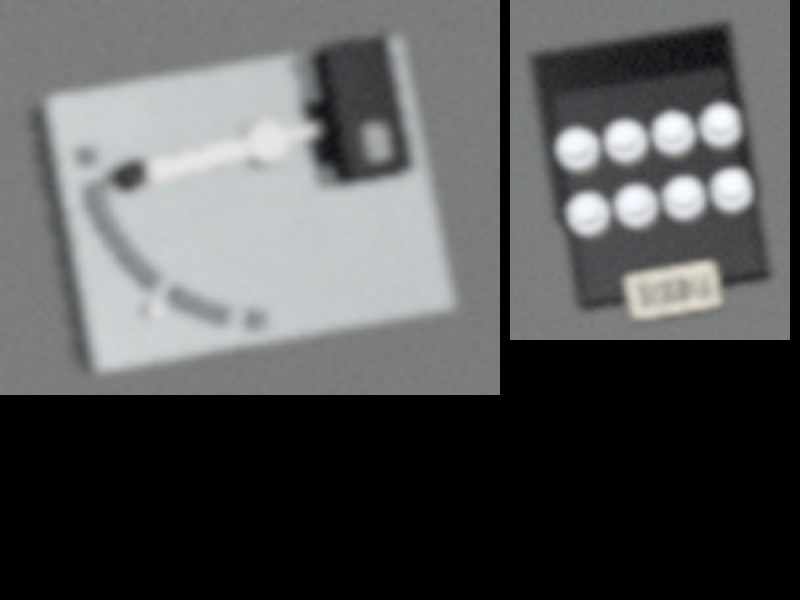

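View pics/crop2.png

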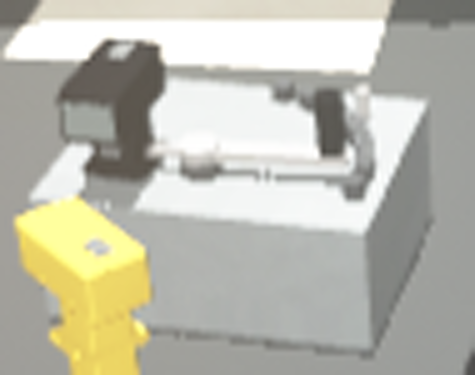

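Crop shows: the black scanner docked with its window to dock +x (image up) and the lever locked with its knob at crop (130,175). The pin is at (153,310) beside the middle notch, and the wide bin has its label at top pixel (300,182).

```bash
cat >> h.py <<'E'
def fit2(A,B):  # planar rigid A(local)->B(world)
    A=np.array(A,float);B=np.array(B,float)[:,:2];a=A-A.mean(0);b=B-B.mean(0)
    th=np.arctan2((a[:,0]*b[:,1]-a[:,1]*b[:,0]).sum(),(a*b).sum())
    M=np.array([[np.cos(th),-np.sin(th)],[np.sin(th),np.cos(th)]]);t=B.mean(0)-M@A.mean(0)
    return th,t,M,np.linalg.norm(A@M.T+t-B,axis=1)
E
python3 - <<'E'
from h import *
t=cap('top');s=cap('scene')
k=500/95
P=lambda x,y:(350+x/k,165+y/k)
L=[(50,170),(-115,-45),(-115,170),(50,-45)]
W=[onz(t,*P(*p),90) for p in [(45,98),(455,305),(95,372),(402,33)]]
th,o,M,e=fit2(L,W);print('dock',np.degrees(th),o,e)
piv=o+M@[0,50];print('pivot',piv, 'seen',onz(t,*P(268,140),112))
pin=onz(t,*P(153,310),100)[:2];v=M.T@(pin-o);print('pin',pin,'local',v)
print('pin angle',np.arctan2(-(v[0]),v[1]-50),np.hypot(v[0],v[1]-50))
kn=onz(t,*P(128,173),151)[:2];v=M.T@(kn-o);print('knob',kn,v,'ang',np.arctan2(-v[0],v[1]-50))
kn=onz(s,205+330*95/475,155+95*75/375,151)[:2];v=M.T@(kn-o);print('knob scene top',kn,v)
for a in (0,.8):print(a,piv+M@[-85*np.sin(a),85*np.cos(a)])
print('scanner head top seen',onz(t,350+362/k,165+108/k,164))
# labels
f=t['frame'].astype(int);hsv=cv2.cvtColor(t['frame'],cv2.COLOR_RGB2HSV)
m=((f.min(2)>120)).astype(np.uint8);m[:,:285]=0;m[:,318:]=0;m[:174]=0;m[:192] if 0 else None;m[195:]=0
c=max(cv2.findContours(m,0,1)[0],key=cv2.contourArea);r=cv2.minAreaRect(c);b=cv2.boxPoints(r);print(r)
w=np.array([onz(t,*p,80) for p in b]);print(w, w.mean(0))
# bin rear/top edges
m=((f.max(2)<60)).astype(np.uint8);m[:,:262]=0;m[:,328:]=0;m[:112]=0;m[190:]=0
c=max(cv2.findContours(m,0,1)[0],key=cv2.contourArea);r=cv2.minAreaRect(c);b=cv2.boxPoints(r);print(r)
print([onz(t,*p,100).round() for p in b])
for n,(u,v_),z in [('gland',(307,241),42),('tape',(252,241),25),('carton',(480,193),60)]:print(n,onz(t,u,v_,z).round())
E
```

```text
dock 11.79248266907289 [ 578.06092919 -254.49438743] [0.77033115 0.66532755 1.82425502 2.01167233]
pivot [ 567.84254816 -205.5496769 ] seen [ 567.87140158 -206.47224433  112.        ]
pin [ 466.93492708 -142.32888466] local [-85.85760321 132.50871793]
pin angle 0.8052860110254076 119.07651558499957
knob [ 542.40082761 -119.96827834] [ -7.41468618 138.97459948] ang 0.08314275232672898
knob scene top [ 545.69885368 -120.3455838 ] [ -4.26337657 137.93124762]
0 [ 550.47130042 -122.34366899]
0.8 [ 496.05154674 -160.04086331]
scanner head top seen [ 581.58246482 -249.31662263  164.        ]
((301.0, 184.5), (19.0, 32.0), 90.0)
[[614.04937991 155.69156837  80.        ]
 [616.92458803  54.23815757  80.        ]
 [556.37221316  52.45460849  80.        ]
 [553.51589549 153.48207143  80.        ]] [585.21551915 103.96660146  80.        ]
((291.2522277832031, 129.15728759765625), (18.998676300048828, 47.905029296875), 81.34745788574219)
[array([774., 219., 100.]), array([801.,  70., 100.]), array([741.,  60., 100.]), array([714., 208., 100.])]
gland [407.  81.  42.]
tape [402. 261.  25.]
carton [ 576. -470.   60.]
```

>>> {"fn": "arm_command", "kwargs": {"moves": [0.4,0.6,0,0,0,0.7,0.4,0.6,0,0,0,0.7,0.4,0.6,0,0,0,0.7,0.4,0.6,0,0,0,0.7,0.4,0.6,0,0,0,0.7,0.4,0.6,0,0,0,0.7,0.4,0.6,0,0,0,0.7], "fingers": 1}}

```text
t: 0.9
tcp_pos: [389.7, -363.5, 248.8]
ee_rot: [179.9, -0.1, 62.9]
contact_force: [0.8, 0.1, 0.8]
finger_gap: 1.0
grip_force: 0.0
```

>>> {"fn": "arm_command", "kwargs": {"moves": [0.4,0.622,0,0,0,0.72,0.4,0.622,0,0,0,0.72,0.4,0.622,0,0,0,0.72,0.4,0.622,0,0,0,0.72,0.4,0.622,0,0,0,0.72,0.4,0.622,0,0,0,0.72,0.4,0.622,0,0,0,0.72,0.4,0.622,0,0,0,0.72,0.4,0.622,0,0,0,0.72]}}

```text
t: 1.8
tcp_pos: [544.5, -123.1, 248.0]
ee_rot: [-179.9, 0.0, 105.3]
contact_force: [0.3, 0.3, -0.6]
finger_gap: 1.002
grip_force: 0.0
```

Run:
```python
from h import *
w=cap('wrist','w1.png');print(w['position'],w['orientation'],w['vfov'],w['cx'],w['cy'])
o=env.observe();print(o['t'],o['tcp_pos'],o['ee_rot'],o['joint_positions'])
a=.06;print('knob top exp px',proj(w,[545.5,-121,151]))
```

```text
[522.64035449 -44.30802351 373.29637844] [1.61346579e+02 2.34808736e-02 1.53201361e+01] 65.73367260215171 323.3068525948328 198.4195472204104
1.85 [ 544.45138044 -123.27588186  248.07367325] [-1.79948722e+02  3.62236980e-02  1.05275090e+02] [ 40.85585917   9.66865095 -34.31137655  95.42152087   5.63782739
  76.66465829  20.89261883]
knob top exp px [325.76462709 204.58421252]
```

View pics/w1.png

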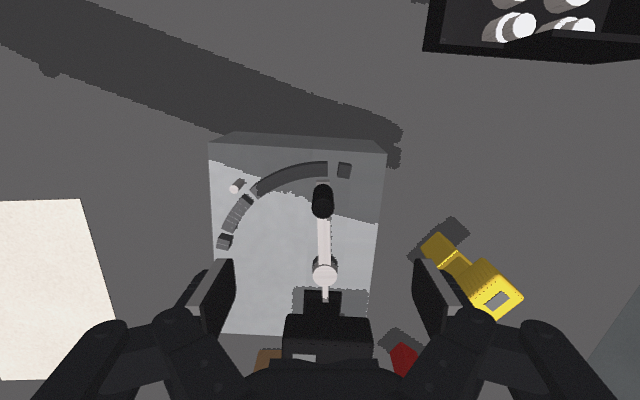

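The wrist view shows the knob top at about (322,206), against (326,205) expected, so the estimate holds. The pin is at (237,186). Descending and gripping the knob.

>>> {"fn": "arm_command", "kwargs": {"moves": [-0.002,0.003,-0.28,0,0,0,-0.002,0.003,-0.28,0,0,0,-0.002,0.003,-0.28,0,0,0,-0.002,0.003,-0.28,0,0,0,-0.002,0.003,-0.28,0,0,0]}}

```text
t: 2.35
tcp_pos: [545.6, -120.7, 138.4]
ee_rot: [179.9, 0.1, 105.4]
contact_force: [-0.0, 0.5, 0.4]
finger_gap: 1.0
grip_force: 0.0
```

>>> {"fn": "arm_command", "kwargs": {"moves": [0,0,0,0,0,0,0,0,0,0,0,0,0,0,0,0,0,0,0,0,0,0,0,0,0,0,0,0,0,0,0,0,0,0,0,0,0,0,0,0,0,0,0,0,0,0,0,0], "fingers": -1, "force": 25}}

```text
t: 3.15
tcp_pos: [544.5, -119.8, 136.8]
ee_rot: [180.0, 0.0, 105.5]
contact_force: [-1.5, -0.7, 4.7]
finger_gap: 0.2
grip_force: 26.3
```

Run:
```python
from h import *
o=env.observe();print(o)
from math import *
piv=np.array([567.85,-205.55]);th=radians(11.79)
tc=o['tcp_pos'][:2]
d=tc-piv;a0=atan2(d[1],d[0])-pi/2-th;r=hypot(*d);print('lever',a0,r)
for f in np.linspace(0,1,6)[1:]:
    a=a0+f*(.8-a0);p=piv+r*np.array([-sin(th+a),cos(th+a)]);print(a,((p-tc)/400).round(3),round(degrees(a-a0)/60,3))
```

```text
{'t': 3.15, 'joint_positions': array([ 39.51616623,  14.8724863 , -33.93032535, 103.29942383,
         9.14166799,  64.53961839,  17.9979253 ]), 'qvel': array([-0.06871283,  0.11826975,  0.09292278,  0.00153296, -0.01002717,
       -0.03115692, -0.18044486]), 'joint_torque': array([ -0.09284928, -35.97047567,  -4.01496023, -27.3440516 ,
         0.06476787,  -0.59644936,   0.0408901 ]), 'tcp_pos': array([ 544.49150708, -119.77180475,  136.76430683]), 'ee_rot': array([1.79985353e+02, 1.70182501e-02, 1.05468199e+02]), 'contact_force': array([-1.51324894, -0.68192319,  4.71100707]), 'torque': array([ 0.07641749,  0.34130718, -0.0292875 ]), 'grip_force': 26.279010772705078, 'finger_gap': 0.20049080223379798}
lever 0.060091828780060336 88.90173210404738
0.20807346302404828 [-0.031 -0.011] 0.141
0.3560550972680362 [-0.06  -0.026] 0.283
0.5040367315120242 [-0.086 -0.046] 0.424
0.6520183657560121 [-0.11  -0.069] 0.565
0.8 [-0.129 -0.095] 0.707
```

>>> {"fn": "arm_command", "kwargs": {"moves": [-0.031,-0.011,0,0,0,0.141,-0.031,-0.011,0,0,0,0.141,-0.06,-0.026,0,0,0,0.283,-0.06,-0.026,0,0,0,0.283,-0.086,-0.046,0,0,0,0.424,-0.086,-0.046,0,0,0,0.424,-0.11,-0.069,0,0,0,0.565,-0.11,-0.069,0,0,0,0.565,-0.129,-0.095,0,0,0,0.707,-0.129,-0.095,0,0,0,0.707,-0.129,-0.095,0,0,0,0.707,-0.129,-0.095,0,0,0,0.707,-0.129,-0.095,0,0,0,0.707]}}

```text
t: 4.45
tcp_pos: [493.0, -157.5, 136.7]
ee_rot: [180.0, 0.0, 147.8]
contact_force: [-1.4, 1.1, 5.2]
finger_gap: 0.205
grip_force: 26.4
```

Run:
```python
from h import *
from math import *
o=env.observe();print(o['tcp_pos'],o['ee_rot'],o['contact_force'],o['finger_gap'])
d=o['tcp_pos'][:2]-[567.85,-205.55];print('lever',atan2(d[1],d[0])-pi/2-radians(11.79),hypot(*d), o['joint_positions'])
```

```text
[ 493.00466985 -157.54073878  136.74822808] [1.79992089e+02 1.22131277e-02 1.47766595e+02] [-1.3685052   1.08070129  5.15580438] 0.20456113969207745
lever 0.794683444216934 88.91969752956375 [ 49.71932826  10.25599175 -37.84065086 108.54628993   7.00794632
  63.47955063  66.95130409]
```

>>> {"fn": "arm_command", "kwargs": {"moves": [0,0,0,0,0,0,0,0,0,0,0,0,0,0,0,0,0,0,0,0,0,0,0,0,0,0,0,0,0,0,0,0,0,0,0,0], "fingers": 1}}

```text
t: 5.05
tcp_pos: [492.8, -157.8, 136.3]
ee_rot: [180.0, 0.0, 147.9]
contact_force: [-0.1, -0.2, -0.5]
finger_gap: 1.0
grip_force: 0.0
```

>>> {"fn": "arm_command", "kwargs": {"moves": [0,0,0.1,0,0,0,0,0,0.2,0,0,0,0,0,0.35,0,0,0,0,0,0.35,0,0,0,0,0,0.35,0,0,0]}}

```text
t: 5.55
tcp_pos: [494.0, -158.0, 278.6]
ee_rot: [180.0, 0.3, 147.9]
contact_force: [0.5, -0.8, -1.7]
finger_gap: 1.002
grip_force: 0.0
```

Run:
```python
from h import *
o=env.observe();print(o['t'],o['tcp_pos'],o['ee_rot'],o['joint_positions'])
t=cap('top','t2.png');w=cap('wrist','w2.png')
a=cv2.resize(cv2.imread('pics/t2.png')[165:240,350:445],(475,375),interpolation=cv2.INTER_CUBIC)
b=cv2.resize(cv2.imread('pics/w2.png'),(600,375));b=b[:,140:460]
cv2.imwrite('pics/c3.png',np.hstack([a,b]))
for a_ in(.8,):print(proj(t,[496,-160,151]),proj(w,[496,-160,151]))
# head
print('label',onz(t,300.5,182.5,80))
```

```text
5.55 [ 494.01790283 -158.02717132  278.61237237] [179.97988813   0.27396246 147.88441319] [ 51.66531676   3.28027787 -38.03868199  98.0491914    2.12650404
  79.10710299  71.16420262]
[387.51880451 213.78365555] [323.80502937 199.61328505]
label [591.48267168 105.76015008  80.        ]
```

View pics/c3.png

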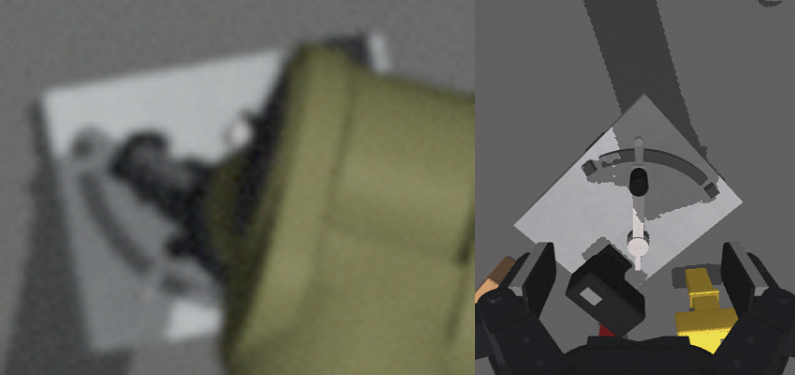

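The wrist view shows the lever pointing straight at the steel pin, in the middle notch, with the knob top at its expected pixel. Next is the tilted hover over the scanner.

```bash
cat >> h.py <<'E'
def tool(ps,al):  # tool yaw of closing frame ps(dock-like yaw+180), tilt forward al
    return R.from_euler('z',ps,degrees=True)*R.from_euler('y',-al,degrees=True)*R.from_euler('zx',[0,180],degrees=True)*R.from_euler('z',180,degrees=True)
E
python3 - <<'E'
from h import *
# tool pointing down with yaw psi: Rz(psi)Rx(180). scanner-aligned psi=191.8
T=R.from_euler('z',11.8,degrees=True)*R.from_euler('y',-25,degrees=True)*R.from_euler('z',180,degrees=True)*R.from_euler('x',180,degrees=True)
C=R.from_euler('xyz',[180,0,147.9],degrees=True)
v=(T*C.inv()).as_rotvec(degrees=True);print(v,v/60, T.as_matrix()[:,2],T.as_matrix()[:,1])
E
```

```text
[ -4.51384419 -25.21311565  43.18749656] [-0.07523074 -0.42021859  0.71979161] [ 0.41368723  0.08642377 -0.90630779] [-2.04496052e-01  9.78867389e-01  1.59594560e-16]
```

>>> {"fn": "arm_command", "kwargs": {"moves": [0.213,-0.242,-0.09,-0.075,-0.42,0.72,0.213,-0.242,-0.09,-0.075,-0.42,0.72,0.213,-0.242,-0.09,-0.075,-0.42,0.72,0.213,-0.242,-0.09,-0.075,-0.42,0.72,0.213,-0.242,-0.09,-0.075,-0.42,0.72,0.213,-0.242,-0.09,-0.075,-0.42,0.72,0.213,-0.242,-0.09,-0.075,-0.42,0.72,0.213,-0.242,-0.09,-0.075,-0.42,0.72,0.213,-0.242,-0.09,-0.075,-0.42,0.72]}}

```text
t: 6.55
tcp_pos: [578.3, -253.7, 239.9]
ee_rot: [179.9, 24.9, -168.3]
contact_force: [-0.2, 0.4, -0.1]
finger_gap: 1.0
grip_force: 0.0
```

Run:
```python
from h import *
o=env.observe();print(o['t'],o['tcp_pos'],o['ee_rot'],o['joint_positions'])
w=cap('wrist','w3.png')
th=np.radians(11.79);M=np.array([[np.cos(th),-np.sin(th)],[np.sin(th),np.cos(th)]])
im=cv2.imread('pics/w3.png')
for x,y in [(45,20),(45,-20),(-35,-20),(-35,20)]:
    p=proj(w,np.r_[M@[x,y]+[578.06,-254.5],164]);print(p);cv2.circle(im,(int(p[0]),int(p[1])),2,(0,0,255),-1)
cv2.imwrite('pics/w3.png',im)
```

```text
6.55 [ 578.32920346 -253.68253993  239.93047351] [ 179.8841353    24.92587563 -168.29209522] [ 67.12630895   6.68978811 -39.32277881 103.30839279 -14.69922397
  53.16773019 137.38469439]
[349.62394348 222.58623233]
[296.04460139 222.67306914]
[287.43774716 128.30330773]
[357.81082327 128.21057272]
```

View pics/w3.png

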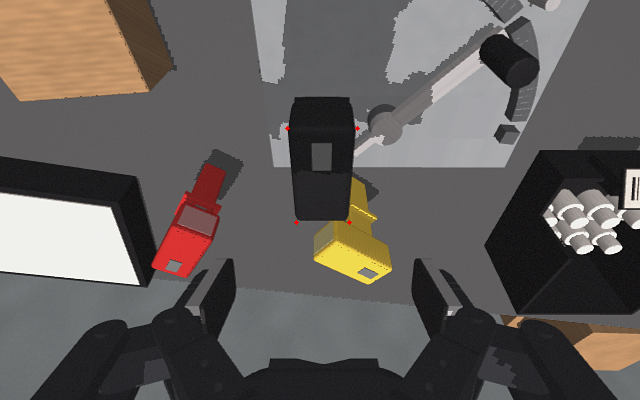

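The wrist view shows the black head with its edges lying on the predicted corners, within about 1 mm sideways. Descending and gripping.

>>> {"fn": "arm_command", "kwargs": {"moves": [0,0,-0.1,0,0,0,0,0,-0.18,0,0,0,0,0,-0.235,0,0,0,0,0,-0.235,0,0,0,0,0,-0.235,0,0,0]}}

```text
t: 7.1
tcp_pos: [578.9, -253.9, 147.0]
ee_rot: [180.0, 25.0, -168.2]
contact_force: [0.2, 0.2, 0.3]
finger_gap: 0.997
grip_force: 0.0
```

>>> {"fn": "arm_command", "kwargs": {"moves": [0,0,0,0,0,0,0,0,0,0,0,0,0,0,0,0,0,0,0,0,0,0,0,0,0,0,0,0,0,0,0,0,0,0,0,0,0,0,0,0,0,0,0,0,0,0,0,0], "fingers": -1, "force": 60}}

```text
t: 7.9
tcp_pos: [578.8, -255.0, 147.7]
ee_rot: [-179.9, 25.1, -168.2]
contact_force: [-0.8, 0.6, 6.0]
finger_gap: 0.461
grip_force: 61.3
```

>>> {"fn": "arm_command", "kwargs": {"moves": [0,0,0.03,0,0,0,0,0,0.06,0,0,0,0,0,0.1,0,0,0,0,0,0.15,0,0,0,0,0,0.2,0,0,0,0,0,0.25,0,0,0,0,0,0.3,0,0,0,0,0,0.35,0,0,0,0,0,0.35,0,0,0,0,0,0.35,0,0,0,0,0,0.35,0,0,0]}}

```text
t: 9.0
tcp_pos: [577.1, -254.2, 284.7]
ee_rot: [179.9, 24.9, -168.2]
contact_force: [-0.2, -0.2, -2.5]
finger_gap: 0.46
grip_force: 60.9
```

Run:
```python
from h import *
o=env.observe();print(o['t'],o['tcp_pos'],o['ee_rot'],o['joint_positions'],o['contact_force'],o['finger_gap'])
c=cap('scene','s4.png');t=cap('top','t4.png')
k=lambda f,x0,x1,y0,y1,s:cv2.resize(cv2.imread('pics/'+f)[y0:y1,x0:x1],None,fx=s,fy=s,interpolation=cv2.INTER_CUBIC)
a=k('s4.png',180,380,120,300,2);b=k('t4.png',250,440,90,250,2)
o=np.zeros((360,790,3),np.uint8);o[:,:400]=a;o[:320,405:785]=b;cv2.imwrite('pics/c4.png',o)
```

```text
9.0 [ 577.07465483 -254.15288279  284.68054383] [ 179.87160733   24.86568059 -168.2311214 ] [ 67.7671144    4.71803046 -39.28763157  99.8009558  -15.41309802
  58.36960845 136.88457183] [-0.18760232 -0.20053374 -2.52452778] 0.46006569281658005
```

View pics/c4.png

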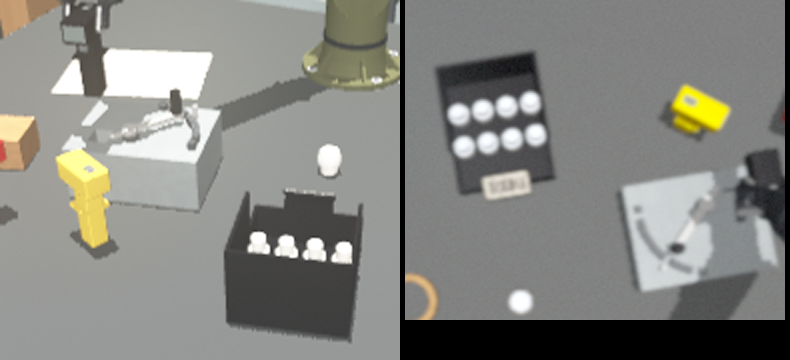

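The crops show the scanner drawn out upright in the fingers, the lever still at the pin, and the label at top pixel about (301,182). Measuring the label once more and computing the final pose.

Run:
```python
from h import *
t=cap('top');f=t['frame'].astype(int)
m=((f.min(2)>110)).astype(np.uint8);m[:,:284]=0;m[:,320:]=0;m[:175]=0;m[192:]=0
n,l,s,cen=cv2.connectedComponentsWithStats(m)
for i in range(1,n):print(s[i],cen[i])
i=1+np.argmax(s[1:,4]);c=cv2.findContours((l==i).astype(np.uint8),0,1)[0][0];r=cv2.minAreaRect(c);print(r)
L=onz(t,*cen[i],80);print('label',L)
q=lambda x,y:(250+(x-405)/2,90+y/2)
a=onz(t,*q(437,70),120);b=onz(t,*q(535,53),120);print(a,b,np.linalg.norm(a-b));d=a-b;print('yaw',np.degrees(np.arctan2(d[1],d[0]))-90)
a2=onz(t,*q(483,180),80);b2=onz(t,*q(530,171),80);d=a2-b2;print('yawlabel',np.degrees(np.arctan2(d[1],d[0]))-90)
mid=(a+b)/2;y=np.radians(10.3);print('label from rear mid',mid-197*np.array([np.cos(y),np.sin(y),0]))
```

```text
[284 175  36  17 480] [302.21666667 184.275     ]
((301.5, 183.0), (16.0, 35.0), 90.0)
label [585.97769797 100.14152946  80.        ]
[763.28306256 216.59021324 120.        ] [794.63242861  65.17661789 120.        ] 154.62489970559093
yaw 11.697502829102831
yawlabel 12.566089022994205
label from rear mid [585.13239312 105.65937918 120.        ]
```

>>> {"fn": "arm_command", "kwargs": {"moves": [0,0.02,0.05,0,0,0,-0.02,0.08,0.07,0,0,0,-0.03,0.16,0.07,-0.02,0.1,0,-0.05,0.24,0.07,-0.04,0.2,0,-0.06,0.32,0.07,-0.06,0.3,0,-0.08,0.4,0.07,-0.08,0.4,0,-0.1,0.48,0.07,-0.1,0.5,0,-0.11,0.56,0.07,-0.12,0.6,0,-0.13,0.64,0.07,-0.14,0.7,0,-0.14,0.72,0.07,-0.16,0.78,0,-0.16,0.79,0.07,-0.167,0.817,0,-0.17,0.83,0.07,-0.167,0.817,0,-0.17,0.85,0.07,-0.167,0.817,0,-0.17,0.856,0.07,-0.167,0.817,0,-0.17,0.856,0.07,-0.167,0.817,0,-0.17,0.856,0.07,-0.167,0.817,0]}}

```text
t: 10.75
tcp_pos: [510.4, 86.0, 314.7]
ee_rot: [179.9, -25.0, -168.4]
contact_force: [-0.4, 0.6, -0.8]
finger_gap: 0.459
grip_force: 61.0
```

Run:
```python
from h import *
o=env.observe();print(o['t'],o['tcp_pos'],o['ee_rot'],o['joint_positions'],o['contact_force'],o['finger_gap'],o['grip_force'])
```

```text
10.75 [510.44756617  86.00345672 314.70394003] [ 179.86779191  -24.97870352 -168.41719163] [ 24.3349264   27.29632484 -52.31633289  76.78141386  14.66960227
 110.10858934  74.3707142 ] [-0.42082684  0.62632246 -0.80186941] 0.4594473614464305 60.97544074058533
```

>>> {"fn": "arm_command", "kwargs": {"moves": [0,0,-0.05,0,0,0,0,0,-0.11,0,0,0,0,0,-0.17,0,0,0,0,0,-0.23,0,0,0,0,0,-0.28,0,0,0,0,0,-0.32,0,0,0,0,0,-0.345,0,0,0,0,0,-0.345,0,0,0,0,0,-0.345,0,0,0,0,0,-0.345,0,0,0]}}

```text
t: 11.75
tcp_pos: [510.6, 88.1, 177.4]
ee_rot: [179.8, -24.9, -168.2]
contact_force: [0.3, -0.3, -2.5]
finger_gap: 0.46
grip_force: 61.1
```

Run:
```python
from h import *
o=env.observe();print(o['t'],o['tcp_pos'],o['ee_rot'],o['joint_positions'],o['contact_force'],o['finger_gap'],o['grip_force'])
w=cap('wrist','w5.png');c=cap('scene','s5.png');t=cap('top','t5.png')
print(proj(w,[589,104,80]),proj(c,[589,104,80]),w['position'])
k=lambda f,x0,x1,y0,y1,s:cv2.resize(cv2.imread('pics/'+f)[y0:y1,x0:x1],None,fx=s,fy=s,interpolation=cv2.INTER_CUBIC)
a=k('w5.png',0,640,0,400,.85);b=k('s5.png',210,370,130,290,1.6);d=k('t5.png',250,442,110,250,1.3)
o=np.zeros((600,800,3),np.uint8);o[:340,:544]=a;o[:256,544:800]=b;o[400:400+d.shape[0],:d.shape[1]]=d;cv2.imwrite('pics/c5.png',o)
```

```text
11.75 [510.55258351  88.0811595  177.37044852] [ 179.77288413  -24.94515649 -168.20383572] [ 24.11424882  32.43042843 -50.48493845  86.92684961  17.97234232
  96.57410133  72.84677771] [ 0.3354207  -0.28781994 -2.48339075] 0.459805880745365 61.08848333358765
[323.16398476 368.89309719] [334.58146768 215.98033909] [489.28427081  82.57293791 325.63771742]
```

View pics/c5.png

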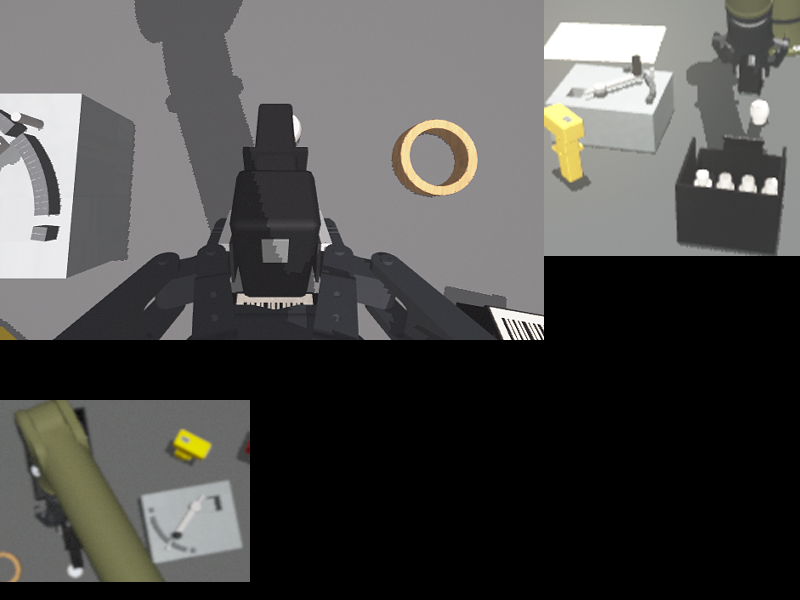

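The wrist view shows the label's edge square to the head and centred at about u=323 px, the expected column. The lever is still in its notch and the gland and tape are untouched. One quick check of the label's lower corners along the slope, then hand in.

Run:
```python
from h import *
w=cap('wrist');B=R.from_euler('z',11.7,degrees=True).as_matrix()
x=B@[.766,0,.643];y=B@[0,1,0]
for s in(1,-1):print(proj(w,np.array([589,104,80])-20*x+s*35*y))
g=cv2.cvtColor(w['frame'],cv2.COLOR_RGB2GRAY);print(g[325:365:2,282],g[325:365:2,365],env.observe()['qvel'].max())
```

```text
[366.95323871 342.05946363]
[279.25685945 342.14186726]
[ 85  89  87  91  92  90  91  86  89  75  83 189 190 191 192 191 196  38
  43  47] [ 94  93  89  89  90  92  90  89  88  91  42 191 188 186 181 178 191  52
  42  45] 0.13659111660671114
```

```bash
python3 -c "
from h import *
print(env.finish_job())"
```

```text
the job is handed in; nothing more can be done
None
```

The job is handed in, but no verdict came back. At hand-in, my measurements had the lever in the middle notch and the scanner gripped steady, window square to the wide bin's label about 8 cm off, with the bystanders untouched.

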